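# Set an easel's sliding leg to length and close its cam lever

## Task

Draw the sliding leg of the table easel out by its wooden foot bar until you feel the bar come up against the two steel posts of the length stop. Keep it held there against its spring and, with the same hand, swing the black cam lever fully closed; do not close the lever before the leg is out at the stop, and leave the painting things around the easel alone. Finish while still holding the foot bar against the stop with the lever closed: do not let go.

Things in the scene. Friction and masses are not known exactly. Their poses are not given: they have to be found in the camera images.
- easel: Easel base, fixed: pale board 400 x 320 x 15 mm, wooden sleeve on its +x end. Origin: at table height under the foot bar's centre when the leg is retracted; the leg is drawn out along -x. Board spans x -235 to +165; sleeve x +40 to +150, y +-24, up to 82 mm high, with 27 mm high flanges to y +-68.
- leg: Sliding leg: 20 mm square aluminium bar running back (+x) into the sleeve, with a wooden foot bar across its front end (a T). Origin: centre of the foot bar, 72 mm above the table; axes as the easel's. Foot bar: 14 mm thick (x), 300 mm long (y), 24 mm high (60 to 84 mm above the table). Slides only along the easel's x; starts retracted.
- foot_grip (a point): Point inside the foot bar, 55 mm to +y of its centre: take the bar here from above, one finger before and one behind. A spring pulls the leg back in (4 N, about 7 N when out); if let go it returns, and even the closed lever does not lock it. Fingers closed loosely round the bar (20 to 28 mm apart) still hold it and can run along it.
- stop: Length stop: steel plate fixed on the board 70 to 112 mm out from the retracted bar, with two posts (16 mm thick, tops 87 mm above the table) at y -85 and -55. Origin: 15 mm above the table, under the foot bar's centre when it rests on the posts (leg at x = 0 here; x is positive before that). Axes as the easel's. Plate: x -121 to -6, y +-135, top 25 mm above the table.
- lever_pivot (a point): Vertical pivot axis of the cam lever, at x -90, y +110 mm in the frame of stop, 48 mm above the table. The lever is a black bar 12 mm thick, 50 to 82 mm above the table, reaching 78 mm from the pivot towards +x, its tip 12 to 16 mm in front (-x) of the bar's centre line when the leg is at the stop.
- lever_tip (a point): Middle of the free end of the cam lever, 66 mm above the table. In the frame of stop the tip is at y about +87 mm when open (leaning 0.3 rad towards the leg) and +133 mm when closed (leaning 0.3 rad away). The front finger, running along the foot bar to +y, pushes it closed.
- cam_lever (a joint): Angle of the cam lever in rad: 0 open, 0.6 fully closed against its own end stop. It starts between 0 and 0.12, turns stiffly (about 2 N at the tip) and stays where it is left.
- jar: Bystander: glass paint jar, 60 mm diameter, 75 mm high; origin under its centre.
- tape: Bystander: roll of masking tape lying flat, 100 mm diameter, 24 mm high; origin under its centre.
- dish: Bystander: white ceramic mixing dish, 100 mm diameter, 30 mm high; origin under its centre.
- brush: Bystander: paint brush lying flat; origin under its middle.

How it is judged:
By the outcome, as a careful person would: the job done as asked, in the order asked, and still so for the second after the job is handed in, while the arm keeps its last pose, push and grip.
It also fails if it takes over 34 s, if anything falls off the work surface, if the arm or the gripper's body presses on something with over 40 N, if the wrist force passes 120 N, or if a joint passes its speed limit or range.

## Robot

A 6-joint arm with a two-finger parallel gripper is mounted at the origin on the work surface. World frame = base frame: x ahead of the robot, y to its left, z up, the work surface at z = 0. Lengths are in m, angles in rad, forces in N, time in s.
With the tool pointing down it reaches from about 0.275 to 0.825 m from the base axis. Payload 4.9 kg.
Tool frame: the origin (TCP) lies midway between the tips of the shut fingers; the grasp point (between the pads) lies 19 mm behind it; z points along the fingers, y is the line along which they close (so a half turn about z gives the same grasp; the last joint's range is limited). The gripper opens to 85 mm and grips with 20 to 120 N. Pads are 22 mm wide; open, the fingers measure 114 mm over their backs; the gripper's body (76 mm by 85 mm) begins 54 mm behind the grasp point. The pads swing forward as they close: fully open they stand 13 mm farther back than shut.
Start: joints at [0.976, 0.326, -0.193, 1.052, 0, 1.437], TCP at [0.245, 0.493, 0.231] pointing down, gripper open.
Joint ranges: [-2.65, 2.65], [-0.97, 1.79], [-1.3, 1.35], [-1.93, 2.1], [-1.47, 1.37], [-3.14, 3.14]. Speed limits (rad/s): [2.57, 2.57, 3.14, 3.14, 3.14, 3.14].

## Interface

Orientations are given as [roll, pitch, yaw] about the fixed x, y, z axes, in that order (R = Rz(yaw) Ry(pitch) Rx(roll)).
In Python, from workcell import get_obs, eyes, bot gives the robot as it stands.
- The arm moves only by the shell command python3 -m crank 'ROWS' [OPENING] [FORCE]. ROWS is JSON, a list that holds one entry, the list of rows, each a list of 6 numbers: the shift along the world's x, y, z in cm, then the turn, a rotation vector about the world's x, y, z in rad. In form: [[[dx, dy, dz, ax, ay, az], ...]]. A call has 1 to 20 rows; each row is the pose to reach, as a shift and turn from the pose commanded when the call began; what a row does not reach only later rows make up. A row lasts 1/8 s, in which the tool goes at most 62.5 mm and 10.7 degrees, less where a joint would pass 70% of its speed; a pose out of reach is approached as far as the arm can. A call with a gripper value outside its range is refused whole. OPENING is the closure, from -1 (fully open) to 1 (shut), so that 0 is half open, set as the call begins (- or left out, the last holds). The fingers move at their own pace and stop on an object; FORCE is the grip in N (left out, the last holds). Time passes only in rows, so rows that repeat a pose let the fingers close. It gives the time, the measured TCP pose, the force, the opening and the grip force at its end, in the units of the state.
- get_obs(): the state, without advancing time (a new reading comes with each control period).
- eyes.grab_frame(name): name is "scene" or "top" or "wrist"; returns the picture (400x640x3 uint8, red, green, blue); there is no depth.
- eyes.calibration(name): a dict with "vertical_fov" (degrees; the focal length in pixels is half the picture's height over the tangent of half this angle, whatever the lens; pixels are square), "cx", "cy" (the principal point, pixels), "dist" ([k1, k2, p1, p2, k3] as OpenCV has them; the pictures are not rectified), "cam_to_world" (4x4, takes a point from camera to world coordinates); the wrist camera has in their place "tool_from_camera" (4x4, takes a point from camera to tool coordinates, whose origin is the TCP and whose axes are the flange's). Camera axes: x right, y down, z forward; pixel columns grow to the right and rows downward; lengths in m; the calibration is good to about 2 mm. A picture is of the moment at which its call begins: read the wrist's pose just before it. calibration takes no time and is no camera call.
- bot.hand_in(): hands the job in; it is judged then, once.
The state is a dict: "clock": time; "joint_pos": joint angles; "qd": joint speeds; "joint_efforts": joint torques, N m; "position": TCP position; "tcp_rot": TCP orientation; "wrist_force": force on the tool from outside, world axes, zero at the start; "torque": the same for the moment, N m; "gripper_width": finger opening in m; "gripper_force": force on a finger pad.
Only numpy, scipy, OpenCV 4.12 (cv2) and the standard library are available. Lean on these libraries where they do the work, as an engineer would, in place of code of your own. Each camera call takes 0.05 s, during which the arm holds its last target. There are 200 camera calls.

## Working session

There is one attempt and no reset: what is moved stays moved. The work goes in short steps, Python scripts to look and compute and a shell command to move; the robot and the scene stay as the last step left them, time stands still between calls to the robot, and variables do not carry over. Pictures are saved under pics/ and viewed, at most 10 in all, crops included, and the job is handed in when it is done.

```bash
mkdir -p pics; python3 - <<'E'
from workcell import get_obs, eyes, bot
import cv2, numpy as np
o=get_obs(); print({k:np.round(v,3) for k,v in o.items()})
for n in("scene","top"):
    cv2.imwrite(f"pics/{n}0.png",eyes.grab_frame(n)[:,:,::-1]); print(n,eyes.calibration(n))
print(eyes.calibration("wrist"))
E
```

```text
{'clock': np.float64(0.0), 'joint_pos': array([ 0.976,  0.327, -0.194,  1.052,  0.   ,  1.437]), 'qd': array([-0.003, -0.001,  0.002, -0.001, -0.001,  0.   ]), 'joint_efforts': array([ 0.0000e+00, -4.4339e+01,  2.6245e+01,  1.5000e-02, -0.0000e+00,
        0.0000e+00]), 'position': array([0.244, 0.492, 0.231]), 'tcp_rot': array([-3.14 , -0.   ,  2.681]), 'wrist_force': array([ 0.877, -0.054, -0.251]), 'torque': array([ 0.005, -0.015, -0.021]), 'gripper_force': np.float64(0.0), 'gripper_width': np.float64(0.086)}
scene {'vertical_fov': 53.91201027339838, 'cx': 319.9196286595493, 'cy': 206.82954416104144, 'dist': array([-0.08195046,  0.        ,  0.        ,  0.        ,  0.        ]), 'cam_to_world': array([[ 0.74164783,  0.36023889, -0.56585018,  1.12728807],
       [ 0.67077175, -0.40441107,  0.62170487, -0.70625551],
       [-0.0048738 , -0.84064239, -0.54156866,  0.72187627],
       [ 0.        ,  0.        ,  0.        ,  1.        ]])}
top {'vertical_fov': 45.042864177134405, 'cx': 332.8173256416383, 'cy': 200.4665484630265, 'dist': array([0.01536191, 0.        , 0.        , 0. 
[... 206 characters left out ...]
],
       [-2.25427357e-04, -1.02834972e-01, -9.94698405e-01,
         1.54863620e+00],
       [ 0.00000000e+00,  0.00000000e+00,  0.00000000e+00,
         1.00000000e+00]])}
{'vertical_fov': 65.70371271914749, 'cx': 322.3146357940697, 'cy': 194.57780097489263, 'dist': array([0.01711513, 0.        , 0.        , 0.        , 0.        ]), 'tool_from_camera': array([[ 9.42684805e-04, -9.65181038e-01, -2.61581106e-01,
         6.55421998e-02],
       [ 9.99999056e-01,  6.48362514e-04,  1.21146636e-03,
         1.34243808e-03],
       [-9.99684977e-04, -2.61582001e-01,  9.65180738e-01,
        -1.42516111e-01],
       [ 0.00000000e+00,  0.00000000e+00,  0.00000000e+00,
         1.00000000e+00]])}
```

View pics/scene0.png

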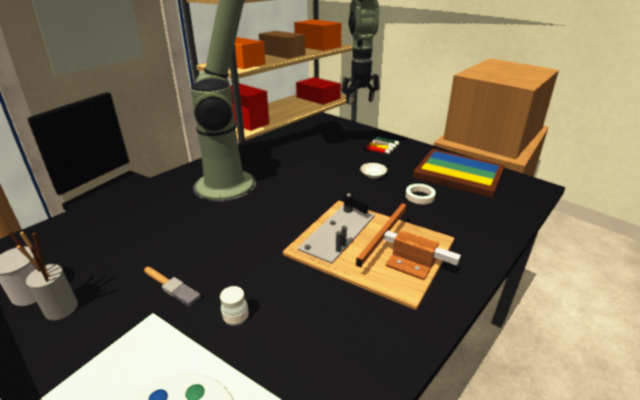

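View pics/top0.png

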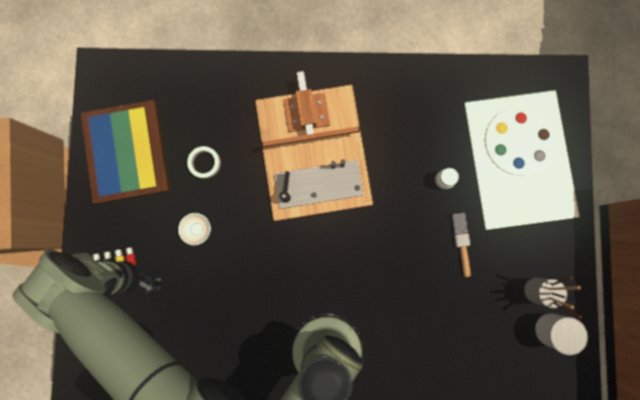

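Top view: the easel is ahead of the base. The foot bar runs from about (263,148) to (360,130), the lever from (284,196) to (287,173), and the posts are near (325-342,164). The jar, tape, dish and brush are all clear of the easel.

```bash
cat > h.py <<'E'
import numpy as np, cv2
from scipy.spatial.transform import Rotation as Rn
from workcell import get_obs, eyes, bot
def cam(n,obs=None):
    c=eyes.calibration(n); f=200/np.tan(np.radians(c["vertical_fov"]/2))
    K=np.array([[f,0,c["cx"]],[0,f,c["cy"]],[0,0,1]])
    if n=="wrist":
        T=np.eye(4);T[:3,:3]=Rn.from_euler("xyz",obs["tcp_rot"]).as_matrix();T[:3,3]=obs["position"]
        T=T@c["tool_from_camera"]
    else: T=np.array(c["cam_to_world"])
    return K,np.array(c["dist"]),T
def rays(C,px):
    K,d,T=C; p=cv2.undistortPoints(np.array(px,float).reshape(-1,1,2),K,d)[:,0]
    return T[:3,3],np.c_[p,np.ones(len(p))]@T[:3,:3].T
def onz(C,px,z):
    o,r=rays(C,px); return o+r*((z-o[2])/r[:,2])[:,None]
def tri(C1,p1,C2,p2):
    a,u=rays(C1,[p1]);b,v=rays(C2,[p2]);u=u[0];v=v[0]
    s=np.linalg.lstsq(np.c_[u,-v],b-a,rcond=None)[0]
    P,Q=a+s[0]*u,b+s[1]*v
    return (P+Q)/2,np.linalg.norm(P-Q)
def proj(C,P):
    K,d,T=C; R=T[:3,:3].T
    return cv2.projectPoints(np.array(P,float).reshape(-1,1,3),cv2.Rodrigues(R)[0],-R@T[:3,3],K,d)[0][:,0]
E
python3 - <<'E'
from h import *
C=cam("top"); S=cam("scene")
im=cv2.imread("pics/top0.png"); hsv=cv2.cvtColor(im,cv2.COLOR_BGR2HSV)
sub=np.zeros(im.shape[:2],np.uint8); sub[70:235,240:390]=255
m=((hsv[...,2]>70)*255).astype(np.uint8)&sub
c=max(cv2.findContours(m,0,2)[0],key=cv2.contourArea)
q=cv2.boxPoints(cv2.minAreaRect(c)); print("rect",q.tolist())
b=np.array([(257,99),(353,86),(372,206),(274,219)])
W=onz(C,b,.015);print(W.round(3))
ex=W[1]-W[2]+W[0]-W[3]; yaw=np.arctan2(ex[1],ex[0]);R=np.array([[np.cos(yaw),-np.sin(yaw)],[np.sin(yaw),np.cos(yaw)]])
o=W.mean(0)[:2]+R@[.035,0];print("yaw",yaw,"easel",o)
print("bar ends", onz(C,[(263,148),(360,130)],.084).round(3))
for n,p in dict(grip=[0,.055],sm=[-.07,0]).items(): print(n,o+R@p)
for n,cc in(("top",C),("scene",S)):
    print(n,proj(cc,[[*(o+R@[0,y]),.084] for y in(-.15,.055,.15)]).round(1).tolist())
ts=(slice(70,235),slice(235,395)); 
a=cv2.resize(im[70:235,240:390],None,fx=3.4,fy=3.4,interpolation=2)
s=cv2.imread("pics/scene0.png")[180:310,275:470]; s=cv2.resize(s,None,fx=4,fy=4)[:520]
cv2.imwrite("pics/c1.png",a); cv2.imwrite("pics/c2.png",s)
E
```

```text
rect [[249.0741729736328, 78.36095428466797], [350.3008728027344, 61.741661071777344], [373.83038330078125, 205.05770874023438], [272.6036682128906, 221.677001953125]]
[[ 0.802  0.239  0.015]
 [ 0.85  -0.074  0.015]
 [ 0.457 -0.139  0.015]
 [ 0.41   0.173  0.015]]
yaw 0.16624662932623746 easel [0.6642643  0.05554259]
bar ends [[ 0.625  0.204  0.084]
 [ 0.686 -0.094  0.084]]
grip [0.6551628  0.10978429]
sm [0.59522941 0.04395885]
top [[359.3, 129.1], [293.8, 138.8], [263.4, 143.3]]
scene [[356.1, 259.2], [390.1, 219.5], [402.9, 204.4]]
```

View pics/c2.png

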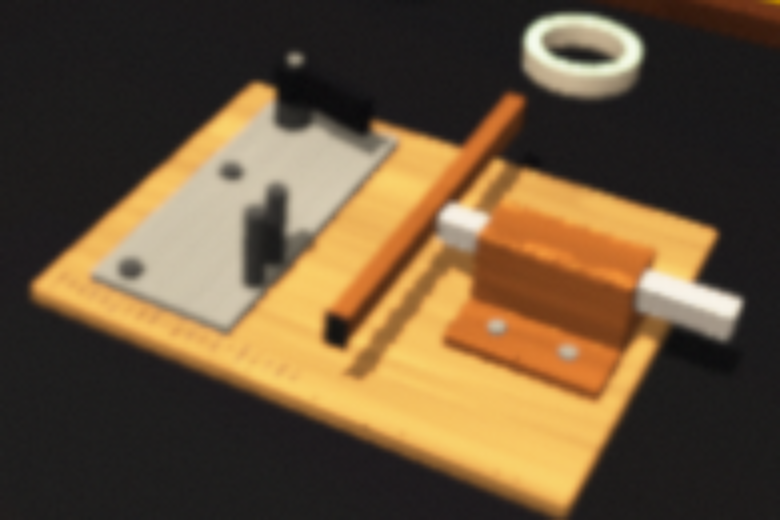

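Crop: the bar's top ends are at scene pixels (404,204) and (359,259). These agree with the top-view prediction at z = 0.084, (403,204) and (356,259). The lever is open, with its tip just past the plate edge near scene (366,211). I'll move to a hover above the grip point.

```bash
python3 -m crank '[[[8,-8,-1,0,0,-0.19],[16,-15,-1.5,0,0,-0.38],[24,-22,-2,0,0,-0.57],[32,-29,-2,0,0,-0.75],[38,-35,-2,0,0,-0.9],[41.1,-38.2,-2,0,0,-0.944],[41.1,-38.2,-2,0,0,-0.944],[41.1,-38.2,-2,0,0,-0.944],[41.1,-38.2,-2,0,0,-0.944],[41.1,-38.2,-2,0,0,-0.944],[41.1,-38.2,-2,0,0,-0.944],[41.1,-38.2,-2,0,0,-0.944]]]' -1
python3 - <<'E'
from h import *
o=get_obs();im=eyes.grab_frame("wrist")
cv2.imwrite("pics/w1.png",im[:,:,::-1]); print(o["position"],o["tcp_rot"],o["clock"])
np.save("w1.npy",np.r_[o["position"],o["tcp_rot"]])
E
```

```text
clock: 1.6
position: [0.6545, 0.1119, 0.2113]
tcp_rot: [-3.141, -0.0, 1.738]
wrist_force: [0.2, -0.5, 0.8]
gripper_width: 0.0854
gripper_force: 0.0
[0.65451512 0.11189333 0.21132648] [-3.14090190e+00 -3.20395850e-04  1.73847434e+00] 1.6
```

View pics/w1.png

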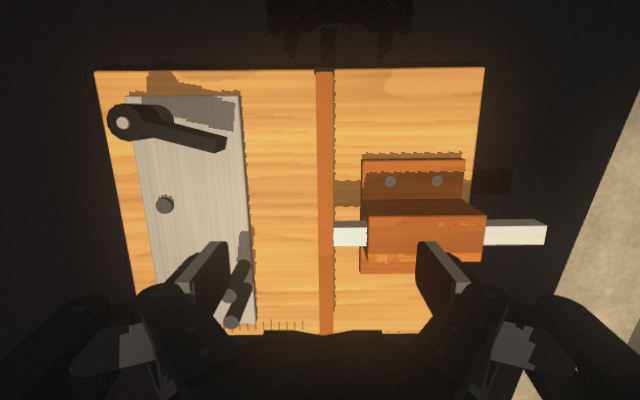

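Wrist view: the bar is vertical in the picture, columns 316-333, with its +y end at row 71. Lever pivot is at (122,122) and its tip at (226,144). Post tops are near (243,240-265), and the fingers are clear.

```bash
python3 - <<'E'
from h import *
v=np.load("w1.npy");o=dict(position=v[:3],tcp_rot=v[3:]);C=cam("wrist",o)
im=cv2.imread("pics/w1.png");hsv=cv2.cvtColor(im,cv2.COLOR_BGR2HSV).astype(int)
for r in(100,150,200,240,280,310):
    b=im[r,290:360].astype(int); g=b[:,1]; m=np.where((hsv[r,290:360,0]<12)&(hsv[r,290:360,1]>120)&(hsv[r,290:360,2]>110))[0]
    print(r,m.min()+290 if len(m) else None,m.max()+290 if len(m) else None,len(m))
L=onz(C,[(317,100),(332.5,100),(318,310),(333,310),(324.5,71)],.084);print("bar",L.round(4))
print("lever",onz(C,[(122,122),(226,144)],.082).round(4))
bc=onz(C,[(95,72),(485,68)],.015);print("board +y corners",bc.round(4))
e=bc[1]-bc[0];yaw=np.arctan2(e[1],e[0]);print("yaw",yaw,np.linalg.norm(e))
R=np.array([[np.cos(yaw),-np.sin(yaw)],[np.sin(yaw),np.cos(yaw)]])
og=bc[:,:2].mean(0)-R@[-.035,.160];print("easel",og)
f=lambda P:((P[:,:2]-og)@R).round(4)
print("in easel: bar",f(L),"lever",f(onz(C,[(122,122),(226,144)],.082)))
# bar height: end in wrist and scene
print(tri(C,(324.5,71),cam("scene"),(403.5,204.2)))
print(tri(C,(324.5,71),cam("top"),(262.5,144.5)))
E
```

```text
100 None None 0
150 None None 0
200 None None 0
240 None None 0
280 None None 0
310 None None 0
bar [[ 0.6388  0.1859  0.084 ]
 [ 0.6516  0.188   0.084 ]
 [ 0.6727 -0.0124  0.084 ]
 [ 0.6875 -0.0099  0.084 ]
 [ 0.6412  0.2091  0.084 ]]
lever [[0.4787 0.1401 0.082 ]
 [0.5668 0.1365 0.082 ]]
board +y corners [[0.4115 0.1761 0.015 ]
 [0.8004 0.2466 0.015 ]]
yaw 0.17953266548777702 0.3952443322181934
easel [0.66897169 0.06017477]
in easel: bar [[-0.0072  0.1291]
 [ 0.0057  0.1289]
 [-0.0093 -0.0721]
 [ 0.0057 -0.0722]
 [-0.0008  0.1515]] lever [[-0.1729  0.1126]
 [-0.0869  0.0934]]
(array([0.6400089 , 0.20859761, 0.082347  ]), np.float64(0.0026462812667020943))
(array([0.64103244, 0.21090194, 0.05930872]), np.float64(0.002060516577633632))
```

```bash
python3 -m crank '[[[0.45,0.24,-3,0,0,0.008],[0.45,0.24,-6,0,0,0.008],[0.45,0.24,-9,0,0,0.008],[0.45,0.24,-12,0,0,0.008],[0.45,0.24,-14,0,0,0.008],[0.45,0.24,-15.8,0,0,0.008],[0.45,0.24,-15.8,0,0,0.008],[0.45,0.24,-15.8,0,0,0.008]]]' -1 20
python3 - <<'E'
from h import *
o=get_obs();im=eyes.grab_frame("wrist")
cv2.imwrite("pics/w2.png",im[:,:,::-1]); print(o["position"],o["wrist_force"])
E
```

```text
clock: 2.65
position: [0.6606, 0.1134, 0.0542]
tcp_rot: [3.14, 0.0, 1.745]
wrist_force: [0.5, 0.0, 0.3]
gripper_width: 0.0854
gripper_force: 0.0
[0.66061702 0.11336889 0.05424241] [0.45436616 0.0486997  0.31119587]
```

View pics/w2.png

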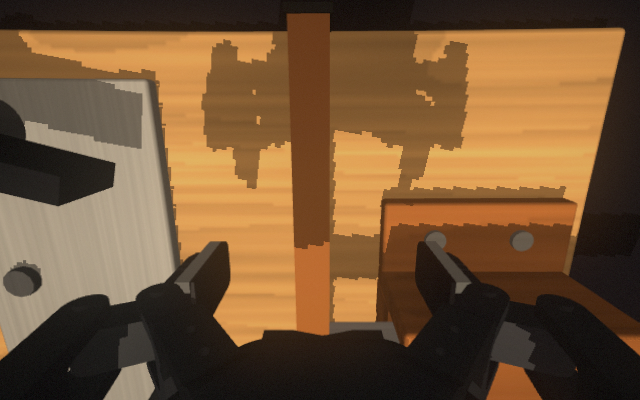

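The bar (columns 295-330) sits between the fingers, about 4 mm to the front of their middle. I'll shift by that much and close.

```bash
python3 -m crank '[[[-0.35,-0.06,0,0,0,0],[-0.35,-0.06,0,0,0,0],[-0.35,-0.06,0,0,0,0],[-0.35,-0.06,0,0,0,0],[-0.35,-0.06,0,0,0,0],[-0.35,-0.06,0,0,0,0],[-0.35,-0.06,0,0,0,0],[-0.35,-0.06,0,0,0,0]]]' 1 20
```

```text
clock: 3.7
position: [0.6565, 0.1124, 0.0534]
tcp_rot: [-3.141, 0.0, 1.745]
wrist_force: [-2.7, -0.5, 4.0]
gripper_width: 0.0132
gripper_force: 24.4
```

```bash
python3 -m crank '[[[-0.6,-0.1,0,0,0,0],[-1.4,-0.25,0,0,0,0],[-2.2,-0.39,0,0,0,0],[-3.0,-0.53,0,0,0,0],[-3.8,-0.67,0,0,0,0],[-4.6,-0.81,0,0,0,0],[-5.4,-0.95,0,0,0,0],[-6.0,-1.06,0,0,0,0],[-6.5,-1.15,0,0,0,0],[-6.9,-1.22,0,0,0,0],[-6.9,-1.22,0,0,0,0]]]' 1 20
```

```text
clock: 5.08
position: [0.5894, 0.1003, 0.0535]
tcp_rot: [3.138, 0.0, 1.745]
wrist_force: [5.9, 0.5, -1.9]
gripper_width: 0.0132
gripper_force: 23.7
```

Spring force is 5.9 N. I'll creep on.

```bash
python3 -m crank '[[[-0.3,-0.05,0,0,0,0],[-0.6,-0.1,0,0,0,0],[-0.6,-0.1,0,0,0,0]]]'; python3 -m crank '[[[-0.2,-0.035,0,0,0,0],[-0.4,-0.07,0,0,0,0],[-0.4,-0.07,0,0,0,0]]]';  python3 -m crank '[[[-0.2,-0.035,0,0,0,0],[-0.4,-0.07,0,0,0,0],[-0.4,-0.07,0,0,0,0]]]'
python3 - <<'E'
from h import *
o=get_obs();im=eyes.grab_frame("wrist")
cv2.imwrite("pics/w3.png",im[:,:,::-1])
E
```

```text
clock: 5.45
position: [0.5837, 0.0992, 0.0535]
tcp_rot: [3.137, 0.001, 1.745]
wrist_force: [5.8, -0.8, -3.7]
gripper_width: 0.014
gripper_force: 23.7
clock: 5.82
position: [0.5799, 0.0985, 0.0535]
tcp_rot: [3.137, 0.001, 1.745]
wrist_force: [6.3, -0.9, -3.4]
gripper_width: 0.0136
gripper_force: 23.7
clock: 6.2
position: [0.5773, 0.0981, 0.0535]
tcp_rot: [3.134, 0.0, 1.745]
wrist_force: [10.6, 0.7, -6.7]
gripper_width: 0.0137
gripper_force: 23.8
```

View pics/w3.png

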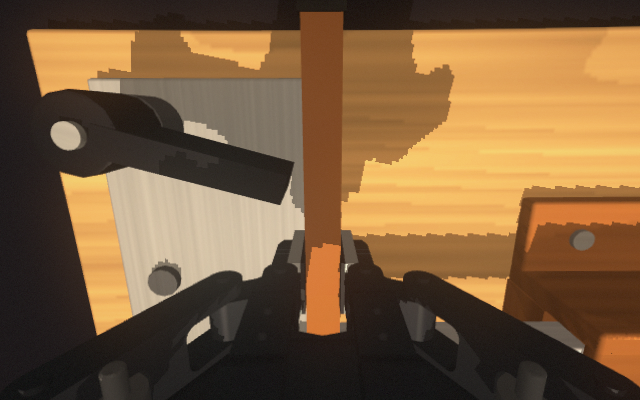

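Contact is starting: 4 mm commanded gave only 2.6 mm of travel, and force rose to 10.6 N. The bar is at columns 303-342 and the lever tip at (288,185), still clear of the front finger. I'll push a bit more to confirm the stop.

```bash
python3 -m crank '[[[-0.2,-0.035,0,0,0,0],[-0.3,-0.05,0,0,0,0],[-0.3,-0.05,0,0,0,0]]]'
```

```text
clock: 6.62
position: [0.5772, 0.0981, 0.0536]
tcp_rot: [3.129, 0.0, 1.745]
wrist_force: [17.8, 2.6, -14.1]
gripper_width: 0.014
gripper_force: 25.5
```

Force is 18 N with no travel, so the bar is at the stop. I'll loosen the fingers while shifting outward, so the rear finger keeps the bar there.

```bash
python3 -m crank '[[[-0.3,-0.05,0,0,0,0],[-0.35,-0.06,0,0,0,0],[-0.35,-0.06,0,0,0,0],[-0.35,-0.06,0,0,0,0]]]' 0.53 20
```

```text
clock: 7.12
position: [0.5742, 0.0976, 0.0539]
tcp_rot: [3.128, -0.0, 1.745]
wrist_force: [16.1, 3.2, -14.2]
gripper_width: 0.0204
gripper_force: 8.9
```

Bar still held against the stop with 16 N at 20 mm width. Now I'll run the fingers along the bar.

```bash
python3 -m crank '[[[-0.09,0.5,0,0,0,0],[-0.17,1.0,0,0,0,0],[-0.26,1.5,0,0,0,0],[-0.35,2.0,0,0,0,0],[-0.35,2.0,0,0,0,0]]]'; python3 -m crank '[[[-0.09,0.5,0,0,0,0],[-0.17,1.0,0,0,0,0],[-0.26,1.5,0,0,0,0],[-0.35,2.0,0,0,0,0],[-0.35,2.0,0,0,0,0]]]'
```

```text
clock: 7.75
position: [0.5712, 0.1151, 0.0557]
tcp_rot: [3.128, 0.006, 1.743]
wrist_force: [13.1, -5.9, -0.7]
gripper_width: 0.0197
gripper_force: 6.0
clock: 8.38
position: [0.5676, 0.1349, 0.0557]
tcp_rot: [3.128, 0.006, 1.742]
wrist_force: [13.7, -6.0, 1.5]
gripper_width: 0.0203
gripper_force: 6.0
```

```bash
python3 - <<'E'
from h import *
o=get_obs();im=eyes.grab_frame("wrist");p=o["position"][:2]-[.6685,.0602];a=.1745
print(p@[np.cos(a),np.sin(a)],p@[-np.sin(a),np.cos(a)])
cv2.imwrite("pics/w4.png",im[:,:,::-1])
E
```

```text
-0.08639193060862334 0.09109026527030493
```

View pics/w4.png

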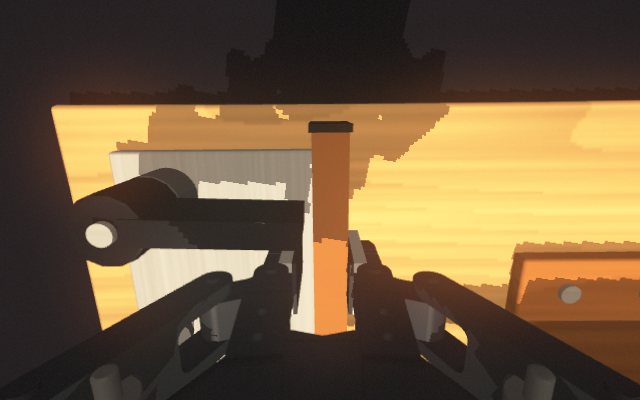

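The lever (pivot (100,235), tip (300,215)) is half turned, pushed by the front finger. The bar is still at the stop. Continuing with slightly more pull.

```bash
python3 -m crank '[[[-0.19,0.5,0,0,0,0],[-0.32,1.0,0,0,0,0],[-0.4,1.4,0,0,0,0],[-0.4,1.4,0,0,0,0]]]'; python3 -m crank '[[[-0.05,0.3,0,0,0,0],[-0.1,0.6,0,0,0,0],[-0.1,0.6,0,0,0,0]]]'; python3 -m crank '[[[-0.05,0.3,0,0,0,0],[-0.05,0.3,0,0,0,0]]]'
```

```text
clock: 8.93
position: [0.5651, 0.1482, 0.056]
tcp_rot: [3.126, 0.008, 1.742]
wrist_force: [15.8, -8.0, -0.7]
gripper_width: 0.0197
gripper_force: 7.7
clock: 9.3
position: [0.5641, 0.1539, 0.056]
tcp_rot: [3.126, 0.009, 1.741]
wrist_force: [15.6, -9.2, -0.0]
gripper_width: 0.0201
gripper_force: 7.8
clock: 9.55
position: [0.5635, 0.1568, 0.0561]
tcp_rot: [3.126, 0.009, 1.741]
wrist_force: [15.7, -9.6, -0.4]
gripper_width: 0.02
gripper_force: 7.6
```

```bash
python3 -m crank '[[[-0.04,0.2,0,0,0,0],[-0.07,0.4,0,0,0,0],[-0.07,0.4,0,0,0,0]]]'; python3 -m crank '[[[-0.04,0.2,0,0,0,0],[-0.04,0.2,0,0,0,0]]]'
python3 - <<'E'
from h import *
o=get_obs();im=eyes.grab_frame("wrist");p=o["position"][:2]-[.6685,.0602];a=.1745
print(p@[np.cos(a),np.sin(a)],p@[-np.sin(a),np.cos(a)])
cv2.imwrite("pics/w5.png",im[:,:,::-1])
E
```

```text
clock: 9.93
position: [0.5631, 0.1589, 0.056]
tcp_rot: [3.126, 0.013, 1.74]
wrist_force: [16.2, -15.1, -0.7]
gripper_width: 0.0203
gripper_force: 10.9
clock: 10.18
position: [0.5631, 0.1591, 0.0561]
tcp_rot: [3.126, 0.017, 1.739]
wrist_force: [16.1, -20.0, 0.7]
gripper_width: 0.0202
gripper_force: 12.9
-0.08664861379408222 0.11573426906323392
```

View pics/w5.png

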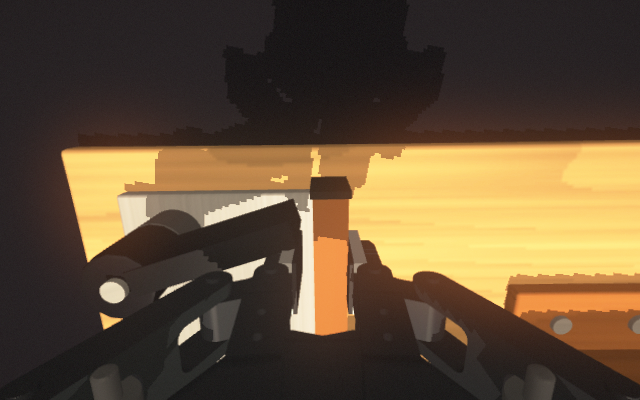

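The lever is leaning fully away, from pivot (113,291) to tip (297,205). The finger stopped as the lateral force jumped from 10 to 20 N, so the lever is on its end stop. The bar is still pulled with about 12 N, more than the 7 N spring. I'll let it settle and hand in.

```bash
python3 -m crank '[[[-0.08,-0.01,0,0,0,0],[-0.08,-0.01,0,0,0,0],[-0.08,-0.01,0,0,0,0]]]'; python3 -c "
from workcell import bot
print(bot.hand_in())"
```

```text
clock: 10.6
position: [0.563, 0.1591, 0.0561]
tcp_rot: [3.125, 0.016, 1.739]
wrist_force: [19.4, -20.0, -1.2]
gripper_width: 0.0205
gripper_force: 13.7
the job is handed in; nothing more can be done
None
```

I drew the leg out until the bar pressed on the stop posts, swung the lever closed until it hit its end stop, and handed in at 10.6 s still holding the bar there. No verdict came back.

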